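# Lock the lid on the spice grinder

## Task

Close up the spice grinder so that it is safe to run: lower its lid level into the collar with the two tabs going down through the two gaps, press it down against the sprung seal and turn it clockwise (seen from above) about a quarter turn until it stops. Let go of the lid, then push the sliding safety bolt at the collar's front fully home into the lid. Leave the shaker, the cup and the spoon where they are.

Things in the scene. Friction and masses are not known exactly. Their poses are not given: they have to be found in the camera images.
- grinder: Bench spice grinder that stands firm: steel housing on a black base, 198 x 142 mm, 80 mm high, with a round open collar on top (128 mm across). Origin: on the counter under the collar's axis; z up; -x points to its front, where the sliding safety bolt sits (on a bridge up to 113 mm in front of the axis). All heights below count from this origin.
- mouth (a point): Centre of the collar's mouth, on its axis, at its top (height 114 mm); axes as the grinder's. Collar: groove floor at height 100 mm, underside of the two lips 110 mm, top 114 mm; inner radius of lips and solid parts 52 mm, of the wall behind the groove 59 mm. The lid drops in from above.
- gap (a point): Middle of one of the two gaps in the collar, at its top, radius 55.5 mm, 80 deg counter-clockwise (from above) from the grinder's +x; the other gap is opposite. Each is 33 deg wide. Tabs go down here, then turn clockwise under the lips by 80 deg to a stop: there the tabs lie along the grinder's x axis and the lid is home. The other way is solid.
- seal_top (a point): Centre of the top of the sprung rubber seal ring in the collar (radius 40 to 48 mm; height 109 mm when free). It carries the lid's disc. The disc must be pushed 4 mm down (about 7 N) before the tabs pass under the lips, at most 9 mm (about 12 N), and kept down while it turns. Let go, the seal lifts the lid against the lips and holds it.
- lid: Black round lid with a steel top plate, 98 mm across, 113 mm over its two tabs, 46 mm high, 0.15 to 0.31 kg, standing on its plug. Origin: centre of its underside; z up. Plug 72 mm across from 0 to 8 mm, disc and tabs 8 to 13 mm, top 15 mm, bar grip above. The same after half a turn. When home its origin is at height 97 mm and its x axis lies along the grinder's x.
- lid_grip (a point): Point on the lid's axis inside its bar grip, 37 mm above its underside; axes as the lid's. The bar runs along the lid's x: 66 mm long, 18 mm thick (along y), from 15 to 46 mm above the underside. The tabs lie in line with the bar. Behind the lid's place, from 0.58 m ahead of the robot, stands a fixed steel hood 178 mm high with low things on top: carry the lid over or in front of it.
- lid_tab (a point): Middle of one tab of the lid, on its x axis, 52.5 mm from its axis and 10.5 mm above its underside; the other tab is opposite. Each tab is 26 deg (24 mm) wide, 5 mm thick, reaches to radius 56.5 mm and has a notch for the bolt in its middle.
- catch (a joint): Travel of the safety bolt in m: 0 drawn out, 0.017 fully home. It slides along the grinder's +x, towards the collar's axis, with about 1.5 N of friction, and stays where it is left. Its nose passes through a window in the collar's front; with the lid on it can go home only when the lid is at its stop, where it enters the notch of the front tab.
- catch_grip (a point): Point in the bolt's upright black thumb piece, 10.5 mm below its top; axes as the grinder's, moves with the bolt. The piece is 14 mm wide (along y) and 18 mm long (along x); its sides are clear down to 21 mm below this point. Drawn out it lies 95 mm in front of the collar's axis at height 128 mm, fully home 78 mm.
- pepper_shaker_mid (a point): Steel shaker, 47 mm across, 66 mm high; bystander. Point half-way up on its axis.
- dip_cup_mid (a point): Steel dip cup, 66 mm across, 36 mm high; bystander. Point half-way up on its axis.
- spoon_mid (a point): Measuring spoon, 44 x 148 x 17 mm, lying flat; bystander. Point half-way up at its middle.
There are look-alikes about, which are no part of the job. There is more than one size of the lid; the one meant has the size given above.

How it is judged (in metres and radians):
On the way, in this order (a step that is already met when the one before it is completed fails the run):
1. the lid is in the collar, its tabs under the lips and turned to the stop, while the bolt is still drawn out (horizontal distance between lid_grip and mouth below 0.005 m and z of lid_grip in the frame of grinder below 0.1358 m and angle between the x axis of lid and the x axis of grinder, either way round below 0.09 rad and value of joint catch below 0.008 m), for 0.2 s.
2. the bolt is pushed home into the lid (value of joint catch above 0.0155 m), for 0.2 s.
At the end, for the whole second after the job is handed in: The lid sits level in the collar (within 5 mm of its axis, tilt under 0.06 rad) with its tabs under the lips (lid_grip 125 to 135.8 mm above the grinder's underside), its bar along the grinder's x axis within 0.09 rad, the bolt at least 15.5 mm in of 17, the lid at rest and released (horizontal distance between lid_grip and mouth below 0.005 m and z of lid_grip in the frame of grinder between 0.125 and 0.1358 m and angle between lid's own z axis and vertical below 0.06 rad and angle between the x axis of lid and the x axis of grinder, either way round below 0.09 rad and value of joint catch above 0.0155 m and linear speed of lid below 0.01 m/s); the robot touches nothing.
It fails at once if the shaker, the cup or the spoon is moved more than 30 mm (distance of any of pepper_shaker_mid, dip_cup_mid, spoon_mid from where it was at the start of the episode above 0.03 m).
It also fails if it takes over 58 s, if anything falls off the work surface, if the arm or the gripper's body presses on something with over 40 N, if the wrist force passes 120 N, or if a joint passes its speed limit or range.

## Robot

A 7-joint arm with a two-finger parallel gripper is mounted at the origin on a cart in front of the work surface, level with it; the furniture and walls round the work are solid. World frame = base frame: x ahead of the robot, y to its left, z up, the work surface at z = 0. Lengths are in mm, angles in rad, forces in N, time in s.
With the tool pointing down it reaches from about 350 to 900 mm from the base axis. Payload 8.1 kg.
Tool frame: the origin (TCP) lies between the finger pads; the fingertips stand 22 mm ahead of it and the grasp point (between the pads) lies 3 mm ahead of it; z points along the fingers, y is the line along which they close (so a half turn about z gives the same grasp; the last joint's range is limited). The gripper opens to 85 mm and grips with 20 to 120 N. Pads are 22 mm wide; open, the fingers measure 114 mm over their backs; the gripper's body (76 mm by 85 mm) begins 54 mm behind the grasp point. The pads swing forward as they close: fully open they stand 13 mm farther back than shut.
Start: joints at [1.107, 0.434, 0.025, 1.573, -0.012, 1.134, -0.075], TCP at [220.617, -584.781, 253.323] pointing down, gripper open.
Joint ranges: [-2.62, 2.62], [-0.44, 2.09], [-1.27, 1.32], [0.08, 2.57], [-1.32, 4.46], [0.12, 2], [-2.74, 2.74]. Speed limits (rad/s): [2.22, 2.22, 3.01, 3.01, 3.14, 3.14, 3.14].

## Interface

Orientations are given as a unit quaternion [w, x, y, z].
In Python, from plant import bot gives the robot as it stands.
- The arm moves only by the tool step_arm, never from a script. Its argument "steps" is a list of rows, each an object of numbers: "tx", "ty", "tz": the shift along the world's x, y, z each as a share of 0.05 m, from -1 to 1; "rx", "ry", "rz": the turn, a rotation vector about the world's x, y, z each as a share of 2 rad, from -1 to 1. In form: [{"tx": .., "ty": .., "tz": .., "rx": .., "ry": .., "rz": ..}, ...]. A call has exactly 5 rows; each row shifts and turns the commanded pose from where the row before left it; what a row does not reach is not made up. A row lasts 1/8 s, in which the tool goes at most 62.5 mm and 10.7 degrees, less where a joint would pass 70% of its speed; a pose out of reach is approached as far as the arm can. A call with a number of a shift or a turn outside -1 to 1 is refused whole. A call with a gripper value outside its range is refused whole. "hand" is the gripper's target within -1 to 1 (fully open at 1, half-way at 0, shut at -1), set as the call begins (left out, the last holds). The fingers move at their own pace and stop on an object; "force" is the grip in N (left out, the last holds). Time passes only in rows, so rows that do not move let the fingers close, or fill a call up. It gives the time, the measured TCP pose, the force, the opening and the grip force at its end, in the units of the state.
- bot.observe(): the state, without advancing time (a new reading comes with each control period).
- bot.snapshot(name): name is "side" or "top" or "wrist"; returns the picture (480x640x3 uint8, red, green, blue); there is no depth.
- bot.camera_info(name): a dict with "fovy" (degrees; the focal length in pixels is half the picture's height over the tangent of half this angle, whatever the lens; pixels are square), "cx", "cy" (the principal point, pixels), "dist" ([k1, k2, p1, p2, k3] as OpenCV has them; the pictures are not rectified), "world_from_camera" (4x4, takes a point from camera to world coordinates). Camera axes: x right, y down, z forward; pixel columns grow to the right and rows downward; lengths in mm; the calibration is good to about 2 mm. A picture is of the moment at which its call begins: read the wrist's pose just before it. camera_info takes no time and is no camera call; for the wrist camera it gives the pose at the moment of the call.
- bot.hand_in(): hands the job in; it is judged then, once.
The state is a dict: "clock": time; "joints": joint angles; "joint_vel": joint speeds; "joint_efforts": joint torques, N m; "tool_pos": TCP position; "tcp_rot": TCP orientation; "contact_force": force on the tool from outside, world axes, zero at the start; "wrist_torque": the same for the moment, N m; "width": finger opening in mm; "grasp_force": force on a finger pad.
Only numpy, scipy, OpenCV 4.12 (cv2) and the standard library are available. Lean on these libraries where they do the work, as an engineer would, in place of code of your own. Each camera call takes 0.05 s, during which the arm holds its last target. There are 200 camera calls.

## Working session

There is one attempt and no reset: what is moved stays moved. The work goes in short steps, Python scripts to look and compute and a tool call to move; the robot and the scene stay as the last step left them, time stands still between calls to the robot, and variables do not carry over. Pictures are saved under pics/ and viewed, at most 10 in all, crops included, and the job is handed in when it is done.

Besides the shell and the picture viewer there is one more tool, called as name(argument=value, ...), one argument or row to a line, values as JSON. step_arm: Moves the arm, as the interface text tells. Its arguments: {"type":"object","properties":{"steps":{"type":"array","items":{"type":"object","properties":{"tx":{"type":"number"},"ty":{"type":"number"},"tz":{"type":"number"},"rx":{"type":"number"},"ry":{"type":"number"},"rz":{"type":"number"}}}},"hand":{"type":"number"},"force":{"type":"number"}},"required":["steps"]}

```bash
ls; mkdir -p pics; cat > h.py <<'E'
import numpy as np,cv2
from plant import bot
def snap(n,f=None):
    info=bot.camera_info(n); im=bot.snapshot(n)
    if f: cv2.imwrite('pics/'+f,cv2.cvtColor(im,cv2.COLOR_RGB2BGR))
    return im,info
def K(i):
    f=240/np.tan(np.radians(i['fovy'])/2)
    return np.array([[f,0,i['cx']],[0,f,i['cy']],[0,0,1.]])
def ray(i,p):
    u=cv2.undistortPoints(np.array(p,float).reshape(-1,1,2),K(i),np.array(i['dist'],float)).reshape(-1,2)
    T=np.array(i['world_from_camera']); d=np.c_[u,np.ones(len(u))]@T[:3,:3].T
    return T[:3,3],d
def plane(i,p,z):
    o,d=ray(i,p); return o+d*((z-o[2])/d[:,2])[:,None]
def proj(i,P):
    T=np.linalg.inv(np.array(i['world_from_camera'])); r=cv2.Rodrigues(T[:3,:3])[0]
    return cv2.projectPoints(np.array(P,float).reshape(-1,1,3),r,T[:3,3],K(i),np.array(i['dist'],float))[0].reshape(-1,2)
def near(ia,a,ib,b):
    o,d=ray(ia,[a]);q,e=ray(ib,[b]);d=d[0];e=e[0]
    s=np.linalg.lstsq(np.c_[d,-e],q-o,rcond=None)[0]
    A=o+s[0]*d;B=q+s[1]*e
    return (A+B)/2,np.linalg.norm(A-B)
E
python3 - <<'E'
from h import *
for n in ['top','side']:
    im,i=snap(n,n+'0.png'); print(n,np.round(i['world_from_camera'],3).tolist(),i['fovy'])
print(bot.observe())
E
```

```text
pics
top [[-0.009, -0.982, 0.187, 321.065], [-1.0, 0.004, -0.026, 54.305], [0.025, -0.187, -0.982, 1071.044], [0.0, 0.0, 0.0, 1.0]] 47.45002904562301
side [[-0.887, -0.259, 0.382, 173.67], [-0.461, 0.523, -0.717, 659.467], [-0.014, -0.812, -0.583, 634.412], [0.0, 0.0, 0.0, 1.0]] 49.865049563776026
{'clock': 0.1, 'joints': array([ 1.10739313,  0.43521517,  0.02498794,  1.57402905, -0.01160712,
        1.13398427, -0.07509452]), 'joint_vel': array([ 2.68029848e-05, -2.87415355e-03, -6.46743795e-04, -2.97256508e-03,
        3.28170722e-04,  1.70976758e-03, -9.24788683e-04]), 'joint_efforts': array([ 3.96054878e-03, -6.71758819e+01,  1.02881592e+00, -3.16903710e+01,
        1.59575808e-02,  7.22069570e-03,  4.63001822e-05]), 'tool_pos': array([ 220.43636838, -584.37593588,  252.55727026]), 'tcp_rot': array([-7.17989217e-04,  9.83778636e-01,  1.79385171e-01, -2.00047835e-04]), 'contact_force': array([-0.13707662,  0.19406038,  0.27660225]), 'wrist_torque': array([0.00846053, 0.03294903, 0.02209908]), 'grasp_force': 0.0, 'width': 85.4118442763246}
```

View pics/top0.png

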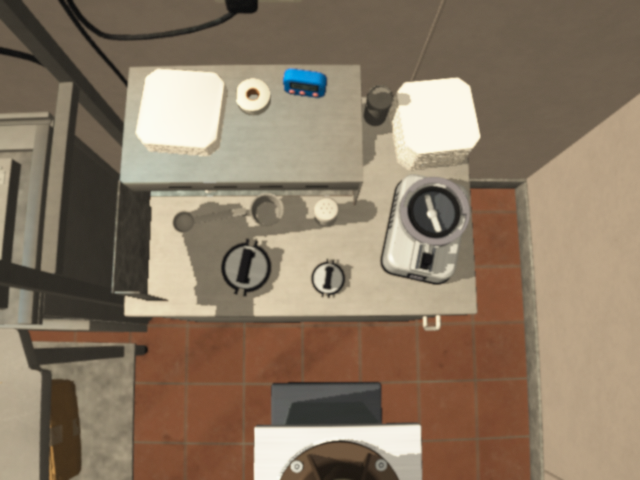

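View pics/side0.png

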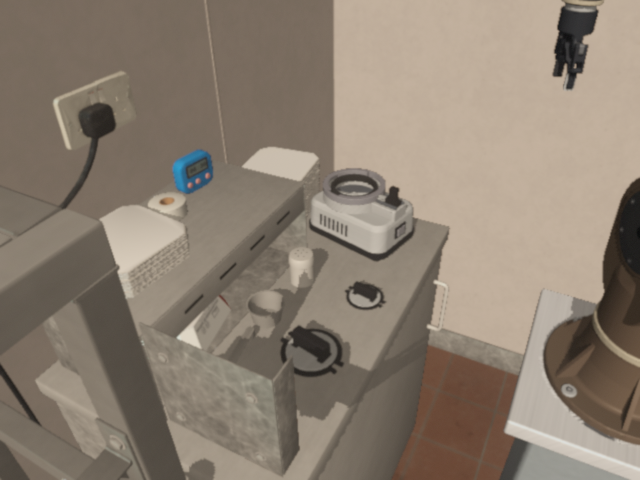

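Top view: two candidate lids, the large one at (246,267) and the small one at (328,278). Grinder collar is at (434,211), its bolt at (427,258). The bystanders are the cup (266,210), the shaker (326,210) and the spoon (~(210,217)). In the side view the lids are at (311,348) and (365,294), and the collar at (354,188). By the sizes given I expect the large lid; I'll check that by measurement and a crop.

```bash
python3 - <<'E'
from h import *
im,i=snap('top'); im2,i2=snap('side')
b=cv2.cvtColor(im,cv2.COLOR_RGB2BGR);b2=cv2.cvtColor(im2,cv2.COLOR_RGB2BGR)
z=lambda a,x,y,w,h,s:cv2.resize(a[y:y+h,x:x+w],None,fx=s,fy=s,interpolation=cv2.INTER_CUBIC)
c=np.vstack([np.hstack([z(b,370,165,110,130,3),z(b,205,225,160,130,3)[:, :470]]),])
d=z(b2,250,150,200,105,4)[:210]
cv2.imwrite('pics/c1.png',np.vstack([c,z(b2,270,160,200,52,4)[:, :c.shape[1]]]))
g=cv2.cvtColor(im,cv2.COLOR_RGB2GRAY)
for (x,y,w,h) in [(212,230,70,75),(304,252,48,50)]:
    m=(g[y:y+h,x:x+w]<45).astype(np.uint8)
    cs,_=cv2.findContours(m,cv2.RETR_LIST,cv2.CHAIN_APPROX_NONE)
    for k in cs:
        if cv2.contourArea(k)>80:
            e=cv2.fitEllipse(k); k=k.reshape(-1,2)+[x,y]
            P=plane(i,k.astype(float),13)[:,:2]; c0=cv2.minEnclosingCircle(P.astype(np.float32))
            r=cv2.minAreaRect(P.astype(np.float32))
            print(len(k),np.round(c0[0]),round(c0[1],1),'rect',np.round(r[0]),np.round(r[1]),round(r[2]),'pix',np.round(k.mean(0)))
print('collar',plane(i,[[434,211]],114),'bolt',plane(i,[[427,258]],138))
E
```

```text
77 [457. 177.] 31.9 rect [458. 178.] [21. 64.] 79 pix [245. 266.]
125 [452. 170.] 50.0 rect [448. 151.] [ 39. 100.] 78 pix [260. 271.]
collar [[ 542.74990518 -173.35191561  114.        ]] bolt [[ 453.22812788 -151.27381085  138.        ]]
```

View pics/c1.png

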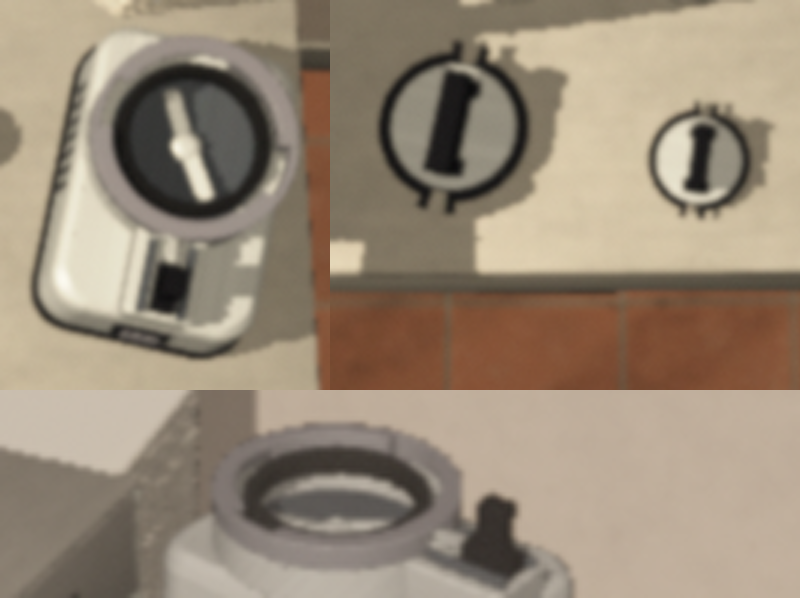

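The large lid is at (246,267): its bar measures 64 mm long and its outer diameter about 100 mm. The small lid at (328,278) is the look-alike. The crop shows the collar's right gap at about (275,170), with the bolt drawn out in front. I'll move over the grinder for a wrist look on the way.

step_arm(
  steps=[
    {"tx": 0.44,"ty": 0.8,"tz": 0.4,"rz": -0.03},
    {"tx": 0.44,"ty": 0.8,"tz": 0.4,"rz": -0.03},
    {"tx": 0.44,"ty": 0.8,"tz": 0.4,"rz": -0.03},
    {"tx": 0.44,"ty": 0.8,"tz": 0.4,"rz": -0.03},
    {"tx": 0.44,"ty": 0.8,"tz": 0.2,"rz": -0.03},
  ],
  hand=1,
)

```text
invalid input
```

step_arm(
  steps=[
    {"tx": 0.44,"ty": 0.8,"rz": -0.03},
    {"tx": 0.44,"ty": 0.8,"rz": -0.03},
    {"tx": 0.44,"ty": 0.8,"rz": -0.03},
    {"tx": 0.44,"ty": 0.8,"rz": -0.03},
    {"tx": 0.44,"ty": 0.8,"rz": -0.03},
  ],
)

```text
invalid input
```

```bash
python3 - <<'E'
from h import *
im,i=snap('wrist','w1.png');s=bot.observe()
T=np.array(i['world_from_camera']);print(T.round(2),s['tool_pos'],s['tcp_rot'],s['joints'].round(2))
print(proj(i,[[543,-173,114],[453,-151,138]]))
im,i=snap('top')
g=cv2.cvtColor(im,cv2.COLOR_RGB2GRAY);x,y=212,230
cs,_=cv2.findContours((g[y:y+75,x:x+70]<45).astype(np.uint8),cv2.RETR_LIST,cv2.CHAIN_APPROX_NONE)
for k in cs:
    if 80<cv2.contourArea(k):
        P=plane(i,k.reshape(-1,2)+[x,y+0.],46)[:,:2].astype(np.float32);print(cv2.minAreaRect(P))
E
```

```text
[[ 3.5000e-01 -9.0000e-01 -2.7000e-01  2.8765e+02]
 [-9.4000e-01 -3.4000e-01 -1.0000e-01 -5.5897e+02]
 [-0.0000e+00  2.9000e-01 -9.6000e-01  3.7244e+02]
 [ 0.0000e+00  0.0000e+00  0.0000e+00  1.0000e+00]] [ 220.53534004 -584.56960034  252.93190665] [-3.61449690e-04  9.83776643e-01  1.79397247e-01 -1.20663093e-04] [ 1.11  0.43  0.02  1.57 -0.01  1.13 -0.08]
[[ -618.85852352 -1266.28258851]
 [ -782.41097686  -969.21683442]]
((453.3197021484375, 174.23300170898438), (20.053260803222656, 61.74763488769531), 79.48953247070312)
```

View pics/w1.png

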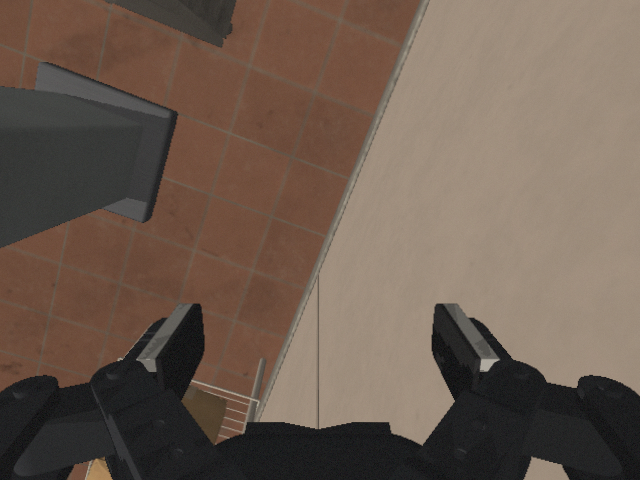

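The move was refused and the wrist picture shows only floor and wall: nothing has moved. I'll give all six fields in each row.

step_arm(
  steps=[
    {"tx": 0.44,"ty": 0.8,"tz": 0.4,"rx": 0,"ry": 0,"rz": -0.03},
    {"tx": 0.44,"ty": 0.8,"tz": 0.4,"rx": 0,"ry": 0,"rz": -0.03},
    {"tx": 0.44,"ty": 0.8,"tz": 0.4,"rx": 0,"ry": 0,"rz": -0.03},
    {"tx": 0.44,"ty": 0.8,"tz": 0.4,"rx": 0,"ry": 0,"rz": -0.03},
    {"tx": 0.44,"ty": 0.8,"tz": 0.2,"rx": 0,"ry": 0,"rz": -0.03},
  ],
  hand=1,
  force=40,
)

```text
clock: 0.92
tool_pos: [331.5, -383.6, 344.6]
tcp_rot: [0.001, 1.0, 0.029, 0.001]
contact_force: [0.8, -0.2, -0.6]
width: 85.4
grasp_force: 0.0
```

step_arm(
  steps=[
    {"tx": 0.7,"ty": 0.86,"tz": 0,"rx": 0,"ry": 0,"rz": -0.03},
    {"tx": 0.7,"ty": 0.86,"tz": 0,"rx": 0,"ry": 0,"rz": -0.03},
    {"tx": 0.7,"ty": 0.86,"tz": 0,"rx": 0,"ry": 0,"rz": -0.03},
    {"tx": 0.7,"ty": 0.86,"tz": 0,"rx": 0,"ry": 0,"rz": -0.03},
    {"tx": 0.7,"ty": 0.86,"tz": 0,"rx": 0,"ry": 0,"rz": -0.03},
  ],
)

```text
clock: 1.55
tool_pos: [506.5, -168.4, 343.5]
tcp_rot: [0.0, 0.993, -0.12, 0.0]
contact_force: [1.0, -1.4, 0.4]
width: 85.4
grasp_force: 0.0
```

```bash
python3 - <<'E'
from h import *
im,i=snap('wrist','w2.png');s=bot.observe()
T=np.array(i['world_from_camera']);print(T.round(2),s['tool_pos'],s['tcp_rot'],s['joints'].round(2))
print(proj(i,[[543,-173,114],[453,-151,138]]))
E
```

```text
[[-2.4000e-01 -9.3000e-01 -2.8000e-01  5.7612e+02]
 [-9.7000e-01  2.3000e-01  7.0000e-02 -1.8597e+02]
 [ 0.0000e+00  2.9000e-01 -9.6000e-01  4.6314e+02]
 [ 0.0000e+00  0.0000e+00  0.0000e+00  1.0000e+00]] [ 510.76574647 -160.38663507  343.2459806 ] [-0.00224337  0.9930515  -0.11765461  0.0010388 ] [ 0.35  0.24 -0.18  1.64  0.04  1.27 -1.64]
[[312.29020809 161.38224011]
 [312.50286555 268.84265123]]
```

View pics/w2.png

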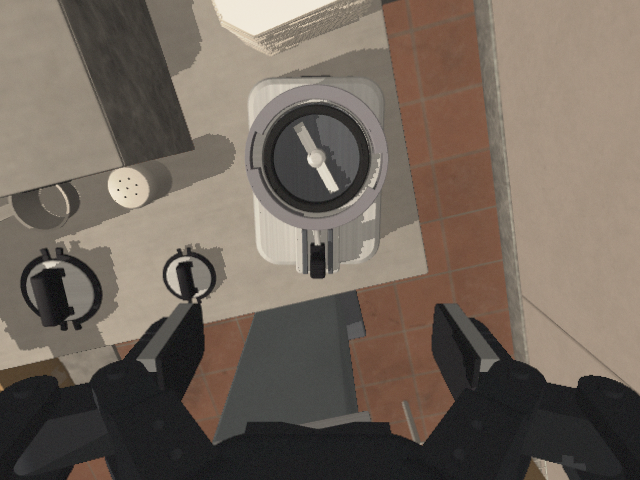

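Wrist view: collar centre (316,158), thumb piece (318,260) straight in front of it, and gaps at (253,150) and (380,170). Large lid is at (55,290), small one at (188,277). Next I measure the collar precisely with the arm at rest.

```bash
cat > fit.py <<'E'
from h import *
from scipy.optimize import least_squares
def circ(P,r0=None):
    f=lambda q:np.hypot(P[:,0]-q[0],P[:,1]-q[1])-q[2]
    q=least_squares(f,[*P.mean(0),60],loss='soft_l1',f_scale=1.).x
    return q,np.median(abs(f(q)))
E
python3 - <<'E'
from fit import *
bot.snapshot('wrist')
im,i=snap('wrist'); print(np.array(i['world_from_camera'])[:3,3])
hsv=cv2.cvtColor(im,cv2.COLOR_RGB2HSV); lab=cv2.cvtColor(im,cv2.COLOR_RGB2LAB)
print('ring px',im[158,260],im[215,290],im[95,330],'body',im[85,260],im[240,270])
g=cv2.cvtColor(im,cv2.COLOR_RGB2GRAY)
# lip inner edge: radial search in plane z=114 for ring colour (a>b mauve)
c=plane(i,[[316,157]],114)[0]
A=np.radians(np.arange(0,360,3));pts=[]
m=(lab[...,2].astype(int)-lab[...,1].astype(int))<2
for a in A:
    R=np.arange(40,80,.5);w=np.c_[c[0]+R*np.cos(a),c[1]+R*np.sin(a),0*R+114]
    p=proj(i,w).round().astype(int); v=(m[p[:,1],p[:,0]])&(g[p[:,1],p[:,0]]>95)&(g[p[:,1],p[:,0]]<175)
    k=np.where(v)[0]
    if len(k): pts.append([*w[k[-1],:2],*w[k[0],:2]])
pts=np.array(pts); print(len(pts),'outer',circ(pts[:,:2]),'inner',circ(pts[:,2:]))
d=(g<40).astype(np.uint8); d[:235]=0;d[290:]=0;d[:,:290]=0;d[:,345:]=0
n,l,st,ce=cv2.connectedComponentsWithStats(d)
for k in range(1,n):
    if st[k,4]>30: print(st[k],ce[k],plane(i,[ce[k]],138.5))
E
```

```text
[ 578.56715379 -180.46744598  462.77337663]
ring px [135 129 119] [142 134 130] [145 137 133] body [169 156 139] [206 195 182]
120 outer (array([ 542.71129014, -176.66267095,   62.95949095]), np.float64(0.2753458143520042)) inner (array([ 542.59911671, -175.43718206,   52.21017722]), np.float64(0.6319672353088066))
[317 245  15  35 434] [323.89861751 262.39861751] [[ 459.41105683 -157.02544419  138.5       ]]
```

step_arm(
  steps=[
    {"tx": -0.12,"ty": 0.84,"tz": -0.2,"rx": 0,"ry": 0,"rz": 0},
    {"tx": -0.14,"ty": 0.84,"tz": -0.3,"rx": 0,"ry": 0,"rz": 0},
    {"tx": -0.14,"ty": 0.84,"tz": -0.4,"rx": 0,"ry": 0,"rz": 0},
    {"tx": -0.14,"ty": 0.84,"tz": -0.4,"rx": 0,"ry": 0,"rz": 0},
    {"tx": -0.14,"ty": 0.84,"tz": -0.4,"rx": 0,"ry": 0,"rz": 0},
  ],
)

```text
clock: 2.33
tool_pos: [471.1, 40.0, 257.9]
tcp_rot: [0.0, 0.993, -0.12, 0.0]
contact_force: [1.0, 0.0, -1.1]
width: 85.3
grasp_force: 0.0
```

step_arm(
  steps=[
    {"tx": -0.16,"ty": 0.84,"tz": -0.4,"rx": 0,"ry": 0,"rz": 0},
    {"tx": -0.16,"ty": 0.84,"tz": -0.4,"rx": 0,"ry": 0,"rz": 0},
    {"tx": -0.16,"ty": 0.84,"tz": -0.4,"rx": 0,"ry": 0,"rz": 0},
    {"tx": 0,"ty": 0,"tz": 0,"rx": 0,"ry": 0,"rz": 0},
    {"tx": 0,"ty": 0,"tz": 0,"rx": 0,"ry": 0,"rz": 0},
  ],
)

```text
clock: 2.95
tool_pos: [448.0, 164.8, 198.4]
tcp_rot: [0.0, 0.993, -0.12, 0.0]
contact_force: [0.8, -0.3, 0.5]
width: 85.5
grasp_force: 0.0
```

```bash
python3 - <<'E'
from h import *
im,i=snap('wrist','w3.png');s=bot.observe();print(s['tool_pos'],s['tcp_rot'])
print(proj(i,[[453,174,46],[453,174,15]]))
g=cv2.cvtColor(im,cv2.COLOR_RGB2GRAY)
m=(g<50).astype(np.uint8); m[290:]=0
n,l,st,ce=cv2.connectedComponentsWithStats(m)
for k in range(1,n):
    if st[k,4]>300:
        c=cv2.findContours((l==k).astype(np.uint8),cv2.RETR_EXTERNAL,cv2.CHAIN_APPROX_NONE)[0][0].reshape(-1,2)
        print(st[k],ce[k],cv2.minAreaRect(plane(i,c,46)[:,:2].astype(np.float32)),cv2.minAreaRect(plane(i,c,13)[:,:2].astype(np.float32)))
E
```

```text
[448.21461667 164.56181384 198.61514094] [ 3.61320619e-04  9.92732756e-01 -1.20338928e-01  2.94051812e-04]
[[302.80694839 219.79772698]
 [304.19181212 210.23031106]]
[ 241  138  121  137 5569] [300.28155863 208.11546059] ((460.6399230957031, 173.7737274169922), (86.1077651977539, 86.08734130859375), 32.10240936279297) ((453.7228088378906, 176.97215270996094), (96.55323791503906, 96.53032684326172), 32.102718353271484)
[459 141  41  93 752] [475.66356383 185.94547872] ((444.85467529296875, 48.974342346191406), (26.284578323364258, 65.3861083984375), 80.13475799560547) ((436.022705078125, 37.03368377685547), (29.47309112548828, 73.31790924072266), 80.13475799560547)
[ 491  140   52   93 2119] [513.4988202  187.24162341] ((440.3778991699219, 22.091312408447266), (34.690120697021484, 65.42997741699219), 81.29710388183594) ((431.0028991699219, 6.889551162719727), (38.898277282714844, 73.36710357666016), 81.29710388183594)
```

View pics/w3.png

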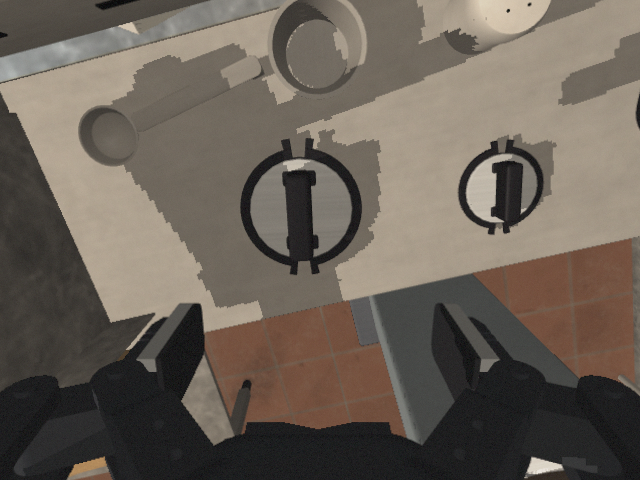

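Wrist view: lid ring centred about (301,207), with its tabs at (298,147) and (305,267). Fingers are wide of the other things.

```bash
python3 - <<'E'
from fit import *
im=cv2.cvtColor(cv2.imread('pics/w3.png'),cv2.COLOR_BGR2RGB);i=bot.camera_info('wrist')
g=cv2.cvtColor(im,cv2.COLOR_RGB2GRAY)
m=(g<50).astype(np.uint8); m[290:]=0;m[:,:235]=0;m[:,370:]=0
n,l,st,ce=cv2.connectedComponentsWithStats(m);k=1+st[1:,4].argmax()
c=cv2.findContours((l==k).astype(np.uint8),cv2.RETR_EXTERNAL,cv2.CHAIN_APPROX_NONE)[0][0].reshape(-1,2)
P=plane(i,c,12)[:,:2]; q,e=circ(P);print(q,e)
d=np.hypot(*(P-q[:2]).T);T=P[d>q[2]+3]-q[:2]
u=np.linalg.svd(T)[2][0]; print('tab angle',np.degrees(np.arctan2(u[1],u[0])),T[T@u>0].mean(0),T[T@u<0].mean(0),d.max())
F=cv2.morphologyEx((g<50).astype(np.uint8)[165:260,275:330],cv2.MORPH_OPEN,np.ones((9,9)))
c=np.argwhere(F)[:,::-1]+[275,165];print(cv2.minAreaRect(plane(i,c,46)[:,:2].astype(np.float32)))
E
```

```text
[453.42482851 176.72209134  42.77954888] 5.562084934141588
tab angle 168.20695675743556 [-32.84800523   6.83587682] [33.73757245 -6.94426818] 56.67256091225426
((455.9099426269531, 174.08184814453125), (40.23836898803711, 65.1484375), 76.18663024902344)
```

step_arm(
  steps=[
    {"tx": 0.11,"ty": 0.24,"tz": -0.7,"rx": 0,"ry": 0,"rz": 0.018},
    {"tx": 0,"ty": 0,"tz": -0.8,"rx": 0,"ry": 0,"rz": 0},
    {"tx": 0,"ty": 0,"tz": -0.8,"rx": 0,"ry": 0,"rz": 0},
    {"tx": 0,"ty": 0,"tz": -0.83,"rx": 0,"ry": 0,"rz": 0},
    {"tx": 0,"ty": 0,"tz": 0,"rx": 0,"ry": 0,"rz": 0},
  ],
)

```text
clock: 3.62
tool_pos: [452.2, 175.9, 40.2]
tcp_rot: [0.002, 0.995, -0.102, -0.002]
contact_force: [-0.5, 0.1, -0.2]
width: 85.3
grasp_force: 0.0
```

step_arm(
  steps=[
    {"tx": 0,"ty": 0,"tz": 0,"rx": 0,"ry": 0,"rz": 0},
    {"tx": 0,"ty": 0,"tz": 0,"rx": 0,"ry": 0,"rz": 0},
    {"tx": 0,"ty": 0,"tz": 0,"rx": 0,"ry": 0,"rz": 0},
    {"tx": 0,"ty": 0,"tz": 0,"rx": 0,"ry": 0,"rz": 0},
    {"tx": 0,"ty": 0,"tz": 0,"rx": 0,"ry": 0,"rz": 0},
  ],
  hand=-1,
  force=60,
)

```text
clock: 4.25
tool_pos: [453.7, 178.3, 42.8]
tcp_rot: [-0.0, 0.995, -0.102, 0.001]
contact_force: [-0.9, -1.8, 10.1]
width: 17.2
grasp_force: 59.5
```

step_arm(
  steps=[
    {"tx": 0,"ty": 0,"tz": 0,"rx": 0,"ry": 0,"rz": 0},
    {"tx": 0,"ty": 0,"tz": 0,"rx": 0,"ry": 0,"rz": 0},
    {"tx": 0,"ty": 0,"tz": 0,"rx": 0,"ry": 0,"rz": 0},
    {"tx": 0,"ty": 0,"tz": 0.3,"rx": 0,"ry": 0,"rz": 0},
    {"tx": 0,"ty": 0,"tz": 0.3,"rx": 0,"ry": 0,"rz": 0},
  ],
)

```text
clock: 4.88
tool_pos: [452.9, 178.2, 72.8]
tcp_rot: [0.0, 0.995, -0.101, -0.0]
contact_force: [0.7, 0.2, -2.9]
width: 16.9
grasp_force: 59.0
```

step_arm(
  steps=[
    {"tx": 0,"ty": -0.5,"tz": 0.7,"rx": 0,"ry": 0,"rz": 0.06},
    {"tx": 0,"ty": -0.7,"tz": 0.7,"rx": 0,"ry": 0,"rz": 0.07},
    {"tx": 0,"ty": -0.7,"tz": 0.7,"rx": 0,"ry": 0,"rz": 0.07},
    {"tx": 0,"ty": -0.75,"tz": 0.5,"rx": 0,"ry": 0,"rz": 0.07},
    {"tx": 0,"ty": -0.8,"tz": 0,"rx": 0,"ry": 0,"rz": 0.07},
  ],
)

```text
clock: 5.5
tool_pos: [454.0, 4.9, 204.7]
tcp_rot: [0.001, 0.971, 0.239, 0.002]
contact_force: [0.3, -0.2, -3.8]
width: 17.0
grasp_force: 59.3
```

step_arm(
  steps=[
    {"tx": 0.3,"ty": -0.8,"tz": 0,"rx": 0,"ry": 0,"rz": 0.07},
    {"tx": 0.4,"ty": -0.8,"tz": 0,"rx": 0,"ry": 0,"rz": 0.07},
    {"tx": 0.4,"ty": -0.8,"tz": 0,"rx": 0,"ry": 0,"rz": 0.07},
    {"tx": 0.4,"ty": -0.7,"tz": 0,"rx": 0,"ry": 0,"rz": 0.07},
    {"tx": 0.3,"ty": -0.5,"tz": 0,"rx": 0,"ry": 0,"rz": 0.064},
  ],
)

```text
clock: 6.12
tool_pos: [543.3, -176.4, 202.6]
tcp_rot: [0.0, 0.834, 0.551, -0.0]
contact_force: [-0.1, 1.2, -2.6]
width: 16.9
grasp_force: 59.3
```

step_arm(
  steps=[
    {"tx": 0,"ty": 0,"tz": 0,"rx": 0,"ry": 0,"rz": 0},
    {"tx": 0,"ty": 0,"tz": 0,"rx": 0,"ry": 0,"rz": 0},
    {"tx": 0,"ty": 0,"tz": 0,"rx": 0,"ry": 0,"rz": 0},
    {"tx": 0,"ty": 0,"tz": 0,"rx": 0,"ry": 0,"rz": 0},
    {"tx": 0,"ty": 0,"tz": 0,"rx": 0,"ry": 0,"rz": 0},
  ],
)

```text
clock: 6.75
tool_pos: [543.0, -173.9, 202.0]
tcp_rot: [0.0, 0.835, 0.55, -0.0]
contact_force: [0.8, 0.2, -2.4]
width: 16.5
grasp_force: 59.3
```

```bash
python3 - <<'E'
from h import *
im,i=snap('wrist','w4.png');s=bot.observe();t=s['tool_pos'];print(t,s['tcp_rot'],s['joints'].round(2))
z=t[2]-43
print(proj(i,[[t[0],t[1],z+15],[542.7,-176.3,114]]))
im2,i2=snap('side');j=proj(i2,[t])[0].astype(int);print(j)
b=cv2.cvtColor(im2,cv2.COLOR_RGB2BGR)[j[1]-60:j[1]+90,j[0]-100:j[0]+100]
b=cv2.resize(b,None,fx=2.4,fy=2.4)
w=cv2.resize(cv2.imread('pics/w4.png'),(320,240)); o=np.zeros((600,480,3),np.uint8);o[:360]=b;o[360:,:320]=w
cv2.imwrite('pics/c4.png',o)
E
```

```text
[ 543.07202469 -174.02726718  201.95450591] [ 1.10038098e-04  8.35064373e-01  5.50152233e-01 -2.34371697e-05] [ 0.64  0.46 -0.59  1.74  0.29  1.03 -0.46]
[[320.94164834 301.60406021]
 [321.17488786 257.90994249]]
[354 143]
```

View pics/c4.png

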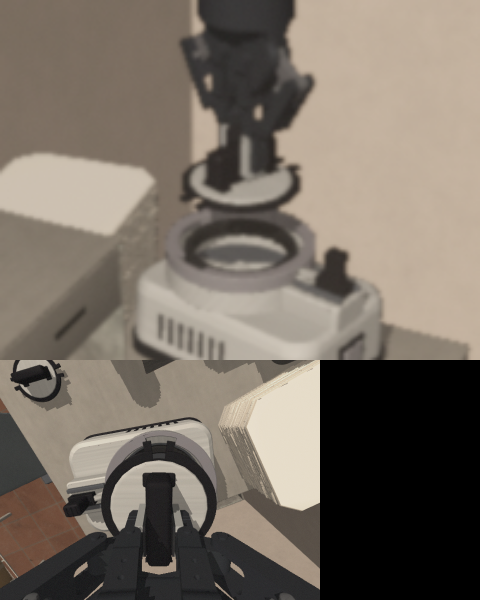

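The lid hangs level over the collar. In the wrist frame its ring spans about (210..432) and its tab is at (320,165). Checking its offset along the bar before lowering.

```bash
python3 - <<'E'
from fit import *
im=cv2.imread('pics/w4.png');i=bot.camera_info('wrist');g=cv2.cvtColor(im,cv2.COLOR_BGR2GRAY)
t=bot.observe()['tool_pos'];yaw=np.radians(66.7);c=t[:2]
for z in (t[2]-43+13,):
  for rng in ((0,360),):
    P=[];tp=[]
    for a in np.radians(np.arange(-110,111,3)):
        R=np.arange(42,62,.25);w=np.c_[c[0]+R*np.cos(a+yaw),c[1]+R*np.sin(a+yaw),0*R+z]
        p=proj(i,w).round().astype(int);ok=(p[:,1]<330)
        v=(g[p[:,1].clip(0,479),p[:,0].clip(0,639)]<45)&ok
        k=np.where(v)[0]
        if len(k)>8:
            (tp if abs(a)<.27 else P).append(w[k[-1],:2])
    P=np.array(P);tp=np.array(tp);q,e=circ(P);d=q[:2]-c;u=np.array([np.cos(yaw),np.sin(yaw)]);n=np.array([-u[1],u[0]])
    print(len(P),q,e,'along bar',d@u,'across',d@n)
    if len(tp): r=tp-q[:2];print('tab',np.hypot(*r.T).round(1),np.degrees(np.arctan2(r@n,r@u)).round(1))
E
```

```text
63 [ 542.63381386 -171.21095201   48.22765016] 0.3321076666764853 along bar 2.462304450092148 across 1.54566862456851
tab [51.3 54.4 55.3 55.  51.9 52.3 52.  51.6 55.1 55.3] [-16.3 -13.1  -9.9  -6.8  -3.8  -0.6   2.5   5.6   8.9  12. ]
```

```bash
python3 - <<'E'
from fit import *
im=cv2.imread('pics/w4.png');i=bot.camera_info('wrist');g=cv2.cvtColor(im,cv2.COLOR_BGR2GRAY).astype(int)
lab=cv2.cvtColor(im,cv2.COLOR_BGR2LAB).astype(int);m=(lab[...,2]-lab[...,1]<3)&(g>85)&(g<175)
c=np.array([542.7,-176.8]);P=[];A=[]
for a in np.arange(-40,170,3):
    r=np.radians(a);R=np.arange(50,72,.25);w=np.c_[c[0]+R*np.cos(r),c[1]+R*np.sin(r),0*R+114]
    p=proj(i,w).round().astype(int)
    if p.min()<0 or p[:,0].max()>639 or p[:,1].max()>479: continue
    v=m[p[:,1],p[:,0]];k=np.where(v)[0]
    if len(k)>8 and R[k[-1]]<71: P.append(w[k[-1],:2]);A.append((a,R[k[-1]]))
print(A);P=np.array(P)
for r0 in (63,64):
    f=lambda q:np.hypot(*(P-q).T)-r0
    q=least_squares(f,c,loss='soft_l1',f_scale=.5);print(r0,q.x,np.median(abs(q.fun)))
print(circ(P))
E
```

```text
[(np.int64(-22), np.float64(63.25)), (np.int64(-19), np.float64(63.25)), (np.int64(-16), np.float64(63.25)), (np.int64(-13), np.float64(63.5)), (np.int64(-10), np.float64(63.25)), (np.int64(-7), np.float64(70.0)), (np.int64(-4), np.float64(63.5)), (np.int64(-1), np.float64(63.25)), (np.int64(2), np.float64(63.25)), (np.int64(5), np.float64(63.5)), (np.int64(8), np.float64(63.25)), (np.int64(11), np.float64(63.25)), (np.int64(14), np.float64(63.5)), (np.int64(17), np.float64(63.5)), (np.int64(20), np.float64(63.75)), (np.int64(23), np.float64(63.75)), (np.int64(26), np.float64(64.0)), (np.int64(29), np.float64(63.75)), (np.int64(32), np.float64(63.75)), (np.int64(35), np.float64(63.75)), (np.int64(38), np.float64(64.25)), (np.int64(41), np.float64(63.75)), (np.int64(44), np.float64(64.25)), (np.int64(47), np.float64(64.0)), (np.int64(50), np.float64(64.5)), (np.int64(53), np.float64(64.25)), (np.int64(56), np.float64(64.5)), (np.int64(59), np.float64(64.5)), (np.int64(62), np.float64(65.0)), (np.int64(65), np.float64(64.5)), (np.int64(68), np.float64(64.5)), (np.int64(71), np.float64(
[... 410 characters left out ...]
64(64.0)), (np.int64(110), np.float64(63.75)), (np.int64(113), np.float64(63.75)), (np.int64(116), np.float64(63.75)), (np.int64(119), np.float64(64.0)), (np.int64(122), np.float64(63.75)), (np.int64(125), np.float64(63.75)), (np.int64(128), np.float64(63.5)), (np.int64(131), np.float64(63.5)), (np.int64(134), np.float64(63.5)), (np.int64(137), np.float64(63.75)), (np.int64(140), np.float64(63.5)), (np.int64(143), np.float64(63.25)), (np.int64(146), np.float64(63.5)), (np.int64(152), np.float64(70.25))]
63 [ 543.14274052 -175.54574027] 0.2096309257168869
64 [ 542.53334036 -176.66654987] 0.4350930675469371
(array([ 543.05105151, -175.70403592,   63.16254417]), np.float64(0.22681812610242957))
```

Collar and lid seen in the same picture: the lid must go about (0,-4.3) mm. Correct and lower.

step_arm(
  steps=[
    {"tx": 0,"ty": -0.086,"tz": -0.3,"rx": 0,"ry": 0,"rz": 0},
    {"tx": 0,"ty": 0,"tz": -0.4,"rx": 0,"ry": 0,"rz": 0},
    {"tx": 0,"ty": 0,"tz": -0.3,"rx": 0,"ry": 0,"rz": 0},
    {"tx": 0,"ty": 0,"tz": 0,"rx": 0,"ry": 0,"rz": 0},
    {"tx": 0,"ty": 0,"tz": 0,"rx": 0,"ry": 0,"rz": 0},
  ],
)

```text
clock: 7.48
tool_pos: [543.4, -178.6, 152.1]
tcp_rot: [0.0, 0.835, 0.55, 0.0]
contact_force: [-0.2, 0.6, -2.0]
width: 17.2
grasp_force: 59.3
```

step_arm(
  steps=[
    {"tx": 0,"ty": 0,"tz": -0.05,"rx": 0,"ry": 0,"rz": 0},
    {"tx": 0,"ty": 0,"tz": -0.05,"rx": 0,"ry": 0,"rz": 0},
    {"tx": 0,"ty": 0,"tz": -0.04,"rx": 0,"ry": 0,"rz": 0},
    {"tx": 0,"ty": 0,"tz": 0,"rx": 0,"ry": 0,"rz": 0},
    {"tx": 0,"ty": 0,"tz": 0,"rx": 0,"ry": 0,"rz": 0},
  ],
)

```text
clock: 8.1
tool_pos: [543.2, -178.5, 144.9]
tcp_rot: [0.0, 0.835, 0.55, 0.0]
contact_force: [0.0, 0.4, -2.6]
width: 16.6
grasp_force: 59.3
```

step_arm(
  steps=[
    {"tx": 0,"ty": 0,"tz": -0.05,"rx": 0,"ry": 0,"rz": 0},
    {"tx": 0,"ty": 0,"tz": -0.05,"rx": 0,"ry": 0,"rz": 0},
    {"tx": 0,"ty": 0,"tz": -0.05,"rx": 0,"ry": 0,"rz": 0},
    {"tx": 0,"ty": 0,"tz": 0,"rx": 0,"ry": 0,"rz": 0},
    {"tx": 0,"ty": 0,"tz": 0,"rx": 0,"ry": 0,"rz": 0},
  ],
)

```text
clock: 8.72
tool_pos: [543.4, -178.6, 137.7]
tcp_rot: [0.0, 0.835, 0.55, 0.0]
contact_force: [-1.6, -0.1, 5.7]
width: 17.2
grasp_force: 60.5
```

step_arm(
  steps=[
    {"tx": 0,"ty": 0,"tz": -0.03,"rx": 0,"ry": 0,"rz": 0},
    {"tx": 0,"ty": 0.005,"tz": 0,"rx": 0,"ry": 0,"rz": -0.04},
    {"tx": 0,"ty": 0.005,"tz": 0,"rx": 0,"ry": 0,"rz": -0.05},
    {"tx": 0,"ty": 0.005,"tz": 0,"rx": 0,"ry": 0,"rz": -0.05},
    {"tx": 0,"ty": 0,"tz": 0,"rx": 0,"ry": 0,"rz": 0},
  ],
)

```text
clock: 9.35
tool_pos: [544.1, -177.8, 136.7]
tcp_rot: [0.001, 0.904, 0.427, 0.001]
contact_force: [0.8, 0.1, 6.7]
width: 17.0
grasp_force: 60.8
```

```bash
python3 - <<'E'
from h import *
s=bot.observe();print(s['wrist_torque'],s['contact_force'],s['tool_pos'])
E
```

```text
[ 0.12112943  0.13579658 -0.24245864] [0.76360313 0.12677547 6.71468908] [ 544.09258104 -177.84674532  136.68211657]
```

step_arm(
  steps=[
    {"tx": -0.003,"ty": 0.005,"tz": 0,"rx": 0,"ry": 0,"rz": -0.07},
    {"tx": -0.003,"ty": 0.005,"tz": 0,"rx": 0,"ry": 0,"rz": -0.07},
    {"tx": -0.003,"ty": 0.005,"tz": 0,"rx": 0,"ry": 0,"rz": -0.07},
    {"tx": -0.004,"ty": 0.005,"tz": 0,"rx": 0,"ry": 0,"rz": -0.07},
    {"tx": -0.004,"ty": 0.005,"tz": 0,"rx": 0,"ry": 0,"rz": -0.07},
  ],
)

```text
clock: 9.98
tool_pos: [543.5, -176.6, 136.7]
tcp_rot: [0.0, 0.996, 0.09, 0.001]
contact_force: [-0.5, -1.4, 6.3]
width: 16.9
grasp_force: 60.8
```

step_arm(
  steps=[
    {"tx": -0.004,"ty": 0.004,"tz": 0,"rx": 0,"ry": 0,"rz": -0.07},
    {"tx": -0.004,"ty": 0.004,"tz": 0,"rx": 0,"ry": 0,"rz": -0.07},
    {"tx": -0.003,"ty": 0.004,"tz": 0,"rx": 0,"ry": 0,"rz": -0.05},
    {"tx": 0,"ty": 0,"tz": 0,"rx": 0,"ry": 0,"rz": 0},
    {"tx": 0,"ty": 0,"tz": 0,"rx": 0,"ry": 0,"rz": 0},
  ],
)

```text
clock: 10.6
tool_pos: [542.9, -176.0, 136.7]
tcp_rot: [0.0, 0.995, -0.098, 0.001]
contact_force: [-0.3, 0.6, 7.2]
width: 16.7
grasp_force: 60.8
```

```bash
python3 - <<'E'
from h import *
s=bot.observe();q=s['tcp_rot'];print(s['wrist_torque'],s['contact_force'],s['tool_pos'],np.degrees(2*np.arctan2(q[2],q[1])))
E
```

```text
[ 0.04894976 -0.01531169 -0.27286019] [-0.25910162  0.62479463  7.18668743] [ 542.90795557 -175.95796483  136.70975499] -11.197818823938361
```

Now at -11.2°, torque still low; turning on in small steps until the stop answers.

step_arm(
  steps=[
    {"tx": 0,"ty": 0,"tz": 0,"rx": 0,"ry": 0,"rz": -0.015},
    {"tx": 0,"ty": 0,"tz": 0,"rx": 0,"ry": 0,"rz": -0.015},
    {"tx": 0,"ty": 0,"tz": 0,"rx": 0,"ry": 0,"rz": -0.01},
    {"tx": 0,"ty": 0,"tz": 0,"rx": 0,"ry": 0,"rz": 0},
    {"tx": 0,"ty": 0,"tz": 0,"rx": 0,"ry": 0,"rz": 0},
  ],
)

```text
clock: 11.22
tool_pos: [542.9, -176.0, 136.7]
tcp_rot: [0.0, 0.991, -0.136, 0.001]
contact_force: [0.5, -1.5, 6.8]
width: 16.8
grasp_force: 62.4
```

```bash
python3 - <<'E'
from h import *
s=bot.observe();q=s['tcp_rot'];print(s['wrist_torque'],s['contact_force'],s['tool_pos'],np.degrees(2*np.arctan2(q[2],q[1])))
E
```

```text
[-0.1619245   0.14460231  1.27216188] [ 0.49141663 -1.45083954  6.77718323] [ 542.85905316 -176.01251692  136.70597   ] -15.612974246718604
```

Torque 1.27 N·m: the stop is reached. Release, rise and measure.

step_arm(
  steps=[
    {"tx": 0,"ty": 0,"tz": 0,"rx": 0,"ry": 0,"rz": 0.007},
    {"tx": 0,"ty": 0,"tz": 0,"rx": 0,"ry": 0,"rz": 0},
    {"tx": 0,"ty": 0,"tz": 0,"rx": 0,"ry": 0,"rz": 0},
    {"tx": 0,"ty": 0,"tz": 0,"rx": 0,"ry": 0,"rz": 0},
    {"tx": 0,"ty": 0,"tz": 0,"rx": 0,"ry": 0,"rz": 0},
  ],
  hand=0.1,
)

```text
clock: 11.85
tool_pos: [541.7, -176.0, 135.8]
tcp_rot: [0.0, 0.991, -0.13, -0.0]
contact_force: [-0.2, -0.7, -1.1]
width: 47.3
grasp_force: 0.0
```

step_arm(
  steps=[
    {"tx": -0.2,"ty": 0,"tz": 0.8,"rx": 0,"ry": 0,"rz": 0},
    {"tx": -0.4,"ty": 0.1,"tz": 0.8,"rx": 0,"ry": 0,"rz": 0},
    {"tx": -0.4,"ty": 0.1,"tz": 0.8,"rx": 0,"ry": 0,"rz": 0},
    {"tx": 0,"ty": 0,"tz": 0,"rx": 0,"ry": 0,"rz": 0},
    {"tx": 0,"ty": 0,"tz": 0,"rx": 0,"ry": 0,"rz": 0},
  ],
)

```text
clock: 12.48
tool_pos: [491.7, -166.0, 255.5]
tcp_rot: [0.0, 0.991, -0.13, 0.0]
contact_force: [-0.0, 0.0, -0.5]
width: 46.9
grasp_force: 0.0
```

```bash
python3 - <<'E'
from fit import *
im,i=snap('wrist','w5.png');s=bot.observe();q=s['tcp_rot'];print(s['tool_pos'],np.degrees(2*np.arctan2(q[2],q[1])))
print(proj(i,[[542.9,-176,112],[450.3,-154.4,138.5]]))
E
```

```text
[ 491.51150007 -165.98033281  254.94488702] -14.973788376364423
[[311.40311844 150.90525609]
 [315.98830037 299.09451394]]
```

View pics/w5.png

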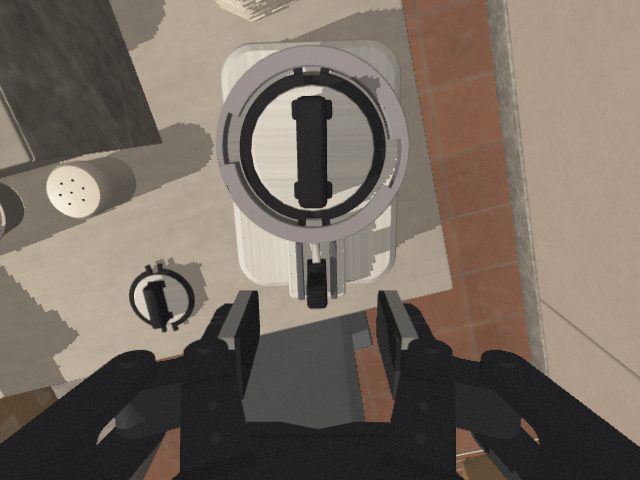

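The lid sits in the collar with its bar along the grinder's x, at (312,150); the thumb piece is at (317,297), within 1 px of prediction. Now I take the thumb piece by its sides.

step_arm(
  steps=[
    {"tx": -0.4,"ty": 0.12,"tz": -0.4,"rx": 0,"ry": 0,"rz": 0.008},
    {"tx": -0.42,"ty": 0.11,"tz": -0.5,"rx": 0,"ry": 0,"rz": 0},
    {"tx": 0,"ty": 0,"tz": -0.8,"rx": 0,"ry": 0,"rz": 0},
    {"tx": 0,"ty": 0,"tz": -0.74,"rx": 0,"ry": 0,"rz": 0},
    {"tx": 0,"ty": 0,"tz": 0,"rx": 0,"ry": 0,"rz": 0},
  ],
)

```text
clock: 13.15
tool_pos: [448.5, -153.9, 130.9]
tcp_rot: [-0.001, 0.993, -0.122, -0.004]
contact_force: [0.1, 0.7, 1.1]
width: 47.2
grasp_force: 0.0
```

step_arm(
  steps=[
    {"tx": 0,"ty": 0,"tz": 0,"rx": 0,"ry": 0,"rz": 0},
    {"tx": 0,"ty": 0,"tz": 0,"rx": 0,"ry": 0,"rz": 0},
    {"tx": 0,"ty": 0,"tz": 0,"rx": 0,"ry": 0,"rz": 0},
    {"tx": 0,"ty": 0,"tz": 0,"rx": 0,"ry": 0,"rz": 0},
    {"tx": 0,"ty": 0,"tz": 0,"rx": 0,"ry": 0,"rz": 0},
  ],
  hand=-1,
  force=30,
)

```text
clock: 13.78
tool_pos: [451.7, -154.7, 135.0]
tcp_rot: [0.0, 0.992, -0.122, 0.001]
contact_force: [-0.7, 0.8, 6.4]
width: 13.2
grasp_force: 34.6
```

step_arm(
  steps=[
    {"tx": 0.085,"ty": -0.02,"tz": 0,"rx": 0,"ry": 0,"rz": 0},
    {"tx": 0.085,"ty": -0.02,"tz": 0,"rx": 0,"ry": 0,"rz": 0},
    {"tx": 0.085,"ty": -0.02,"tz": 0,"rx": 0,"ry": 0,"rz": 0},
    {"tx": 0.085,"ty": -0.02,"tz": 0,"rx": 0,"ry": 0,"rz": 0},
    {"tx": 0,"ty": 0,"tz": 0,"rx": 0,"ry": 0,"rz": 0},
  ],
)

```text
clock: 14.4
tool_pos: [468.0, -158.5, 135.0]
tcp_rot: [0.0, 0.993, -0.122, 0.0]
contact_force: [-3.6, 0.8, 11.7]
width: 13.3
grasp_force: 35.3
```

step_arm(
  steps=[
    {"tx": 0.03,"ty": -0.007,"tz": 0,"rx": 0,"ry": 0,"rz": 0},
    {"tx": 0.03,"ty": -0.007,"tz": 0,"rx": 0,"ry": 0,"rz": 0},
    {"tx": 0,"ty": 0,"tz": 0,"rx": 0,"ry": 0,"rz": 0},
    {"tx": 0,"ty": 0,"tz": 0,"rx": 0,"ry": 0,"rz": 0},
    {"tx": 0,"ty": 0,"tz": 0,"rx": 0,"ry": 0,"rz": 0},
  ],
)

```text
clock: 15.02
tool_pos: [468.3, -158.6, 134.9]
tcp_rot: [0.0, 0.992, -0.122, -0.002]
contact_force: [-14.1, 3.7, 22.7]
width: 13.4
grasp_force: 37.0
```

The bolt stopped after 17 mm with 14 N: home. Release, rise and check.

step_arm(
  steps=[
    {"tx": -0.03,"ty": 0.007,"tz": 0,"rx": 0,"ry": 0,"rz": 0},
    {"tx": 0,"ty": 0,"tz": 0,"rx": 0,"ry": 0,"rz": 0},
    {"tx": 0,"ty": 0,"tz": 0,"rx": 0,"ry": 0,"rz": 0},
    {"tx": 0,"ty": 0,"tz": 0,"rx": 0,"ry": 0,"rz": 0},
    {"tx": 0,"ty": 0,"tz": 0,"rx": 0,"ry": 0,"rz": 0},
  ],
  hand=0.1,
)

```text
clock: 15.65
tool_pos: [469.3, -158.8, 133.7]
tcp_rot: [-0.0, 0.992, -0.122, -0.0]
contact_force: [-0.5, 0.1, 0.7]
width: 46.9
grasp_force: 0.0
```

step_arm(
  steps=[
    {"tx": 0,"ty": 0,"tz": 0.6,"rx": 0,"ry": 0,"rz": 0},
    {"tx": 0,"ty": 0,"tz": 0.8,"rx": 0,"ry": 0,"rz": 0},
    {"tx": 0.4,"ty": 0,"tz": 0.8,"rx": 0,"ry": 0,"rz": 0},
    {"tx": 0,"ty": 0,"tz": 0,"rx": 0,"ry": 0,"rz": 0},
    {"tx": 0,"ty": 0,"tz": 0,"rx": 0,"ry": 0,"rz": 0},
  ],
)

```text
clock: 16.27
tool_pos: [488.6, -158.8, 243.1]
tcp_rot: [0.0, 0.992, -0.122, -0.001]
contact_force: [-0.1, 0.0, -0.2]
width: 47.3
grasp_force: 0.0
```

```bash
python3 - <<'E'
from fit import *
im,i=snap('wrist','w6.png')
print(bot.observe()['tool_pos'],proj(i,[[542.9,-176,143],[450.3,-154.4,138.5],[466.8,-158.4,138.5]]))
E
```

```text
[ 488.20123201 -158.76553443  242.66865733] [[323.16524369 147.9284193 ]
 [324.80240238 300.73834052]
 [324.75365433 275.90723657]]
```

View pics/w6.png

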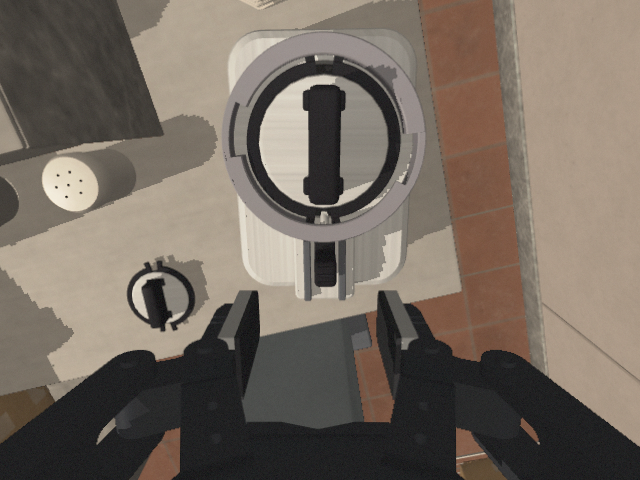

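The thumb piece now sits at (325,273), as predicted for fully home (325,276). The bolt's nose is seen in the front tab's notch at (323,217), the bar at (324,145) is in line with it, and the gripper is clear.

```bash
python3 -c "
from plant import bot
print(bot.hand_in())"
```

```text
the job is handed in; nothing more can be done
None
```

The grinder is closed: the lid is turned to its stop and released, the bolt is fully home in its notch, the shaker, cup and spoon were left untouched, and the job is handed in (no verdict was returned).

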